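Clamp the hinge template for drilling

TASK

Slide the white hinge template along the door stile until its lip lies along the stile's front edge and its end butts against the stop batten. Then screw the hold-down clamp's knob clockwise until the rubber foot just touches the template, add a quarter of a turn - no more, the plastic bows if it is overtightened - and let go, leaving the other things on the bench alone.

Things in the scene. Friction and masses are not known exactly. Their poses are not given: they have to be found in the camera images.
- jig: drilling board fixed to the bench: plywood base 275 x 380 x 12 mm, on it a pale door stile 90 x 360 x 18 mm along y, a dark back batten and a dark stop batten 108 x 30 x 22 mm lying across the stile. Origin on the bench, x away from the robot, y along the stile, z up, yaw up to 15 degrees. In its frame: base top z 12, stile x -60 to 30, top z 30, stop face y +115, screw axis x -27, y 80 mm
- stop_face (a point): on the stop batten's face, at the stile's top and 33 mm behind its front edge (jig frame x -27, y 115, z 30 mm); the jig's axes; the batten stands 22 mm high above the stile
- front_edge (a point): on the stile's front edge face (jig frame x -60, y 30, z 30 mm: top corner), the jig's axes; opposite the middle of the template's lip once that is home
- template: white plastic hinge template, loose, 0.12 to 0.26 kg, on the stile. Plate 10 mm thick, x -42 to 32, y -85 to 85 mm, origin on its underside, 35 mm hole. A lip hangs 10 mm below its near edge (x -42 to -32 mm). Home is x -28, y 30, z 30 mm in the jig's frame, axes parallel. It starts 30 to 80 mm short of the stop (towards -y), lip up to 8 mm off the edge, up to 3 degrees askew
- template_grip (a point): middle of the template's upright finger grip, 26 mm above the plate's underside; template's axes. The grip stands over the near edge, 10 mm thick (x), 50 mm long (y), from 10 to 42 mm above the underside
- clamp: grey screw hold-down clamp on a steel post in a socket of the jig, fixed. Origin at the post's foot, jig's axes; the arm, top 78 mm above the origin, reaches 107 mm towards -x to the screw boss, diameter 30 mm, top 80 mm above the origin. At the screw's end a rubber foot, diameter 24 mm. Past touching, the arm springs up by 1.3 mm per rad of knob and the foot presses with about 30 N per rad
- knob_grip (a point): centre of the black lobed clamp knob, diameter 40 mm, 26 mm high, on the vertical screw axis, about 135 mm above the bench, 28 mm of bare screw between knob and boss; any grasp yaw will do. The knob sinks with the screw
- clamp_knob (a joint): angle of the knob, rad, growing clockwise seen from above; that lowers screw and knob, 8 mm per turn, until the foot touches. Starts at 0 to 0.6, range -1.5 to 14. The foot starts 1.6 mm or more above the template, different every time. It turns with 0.08 N m of friction while free and stays where it is left; past touching the torque climbs by about 0.25 N m per rad and the knob sinks no more
- drill_guide: steel drill guide block 60 x 30 x 25 mm with three bushed holes, loose on the jig's base near the clamp; bystander, origin at its underside
- hinge: grey concealed hinge, cup 35 mm and arm 75 mm long, loose on the jig's base behind the back batten; bystander, origin under the cup
- cup: white ceramic cup, 76 mm wide, 85 mm high, to the left; bystander, origin at its underside
- screw_jar: glass jar of 60 mm diameter, 75 mm high with steel cap, to the left; bystander, origin at its underside
- tape_measure: grey tape measure 70 x 32 x 63 mm, to the right; bystander, origin at its underside
- screwdriver: screwdriver 190 mm long with black handle, to the right; bystander

How it is judged:
On the way, in this order (a step that is already met when the one before it is completed fails the run):
1. the template is home: lip along the stile's front edge and end against the stop, each within 3 mm, and the foot not yet bearing on it (x of template in the frame of jig above -0.031 m and y of template in the frame of jig above 0.027 m and angle between the x axis of template and the x axis of jig, either way round below 0.035 rad and contact force between clamp and template below 0.5 N), for 0.2 s.
2. the foot touches the template at home (contact force between clamp and template above 2 N and x of template in the frame of jig above -0.031 m and y of template in the frame of jig above 0.027 m), for 0.1 s.
At the end, for the whole second after the job is handed in: The template lies flat and still at home, lip within 3 mm of the stile's front edge, end within 3 mm of the stop, within 2 degrees of square, and the clamp presses on it with 38 to 62 N, which is about 0.19 to 0.31 of a turn past touching (x of template in the frame of jig above -0.031 m and y of template in the frame of jig above 0.027 m and z of template in the frame of jig below 0.032 m and angle between the x axis of template and the x axis of jig, either way round below 0.035 rad and contact force between clamp and template between 38 and 62 N and linear speed of template below 0.01 m/s).
It fails at once if the clamp was overtightened: it pressed on the template with more than 78 N (over 0.4 of a turn past touching) (contact force between clamp and template above 78 N).
It fails at once if a bystander was moved by more than 25 mm (distance of any of drill_guide, hinge, cup, screw_jar, tape_measure, screwdriver from where it was at the start of the episode above 0.025 m).
It also fails if it takes over 72 s, if anything falls off the work surface, if the arm or the gripper's body presses on something with over 40 N, if the wrist force passes 120 N, or if a joint passes its speed limit or range.

ROBOT

A 7-joint arm with a two-finger parallel gripper is mounted at the origin on the work surface. World frame = base frame: x ahead of the robot, y to its left, z up, the work surface at z = 0. Lengths are in m, angles in rad, forces in N, time in s.
With the tool pointing down it reaches from about 0.375 to 0.925 m from the base axis. Payload 3.1 kg.
Tool frame: the origin (TCP) lies between the finger pads; the fingertips stand 22 mm ahead of it and the grasp point (between the pads) lies 3 mm ahead of it; x points along the fingers, z is the direction in which the jaws open and shut, and the axes are right-handed (so a half turn about x gives the same grasp; the last joint's range is limited). The gripper opens to 85 mm and grips with 20 to 120 N. Pads are 22 mm wide; open, the fingers measure 114 mm over their backs; the gripper's body (76 mm by 85 mm) begins 54 mm behind the grasp point. The pads swing forward as they close: fully open they stand 13 mm farther back than shut.
Start: joints at [1.166, 0.383, 0.044, 1.598, -0.018, 1.161, -0.05], TCP at [0.196, -0.62, 0.253] pointing down, gripper open.
Joint ranges: [-2.61, 2.61], [-0.41, 2.15], [-1.48, 1.57], [0, 2.5], [-1.57, 4.71], [0.05, 1.97], [-2.85, 2.85]. Speed limits (rad/s): [2.79, 2.79, 3.14, 3.14, 3.14, 3.14, 3.14].

INTERFACE

Orientations are given as a rotation vector (axis times angle).
In Python, from workcell import * gives the robot as it stands.
- The arm moves only by the tool arm_command, never from a script. Its argument "moves" is a list of rows, each an object with "travel": the shift along the world's x, y, z in m, a list of three; "rotation": the turn, a rotation vector about the world's x, y, z in degrees, a list of three; "jaw": the closure, from 0 (fully open) to 1 (shut). A call has 1 to 5 rows; each row is the pose to reach, as a shift and turn from the pose commanded when the call began; what a row does not reach only later rows make up. A row lasts 1/12 s, in which the tool goes at most 41.7 mm and 7.16 degrees, less where a joint would pass 70% of its speed; a pose out of reach is approached as far as the arm can. A call with a gripper value outside its range is refused whole. The fingers move at their own pace and stop on an object; "force" is the grip in N (left out, the last holds). Time passes only in rows, so rows that repeat a pose let the fingers close. It gives the time, the measured TCP pose, the force and the opening at its end, in the units of the state.
- sense(): the state, without advancing time (a new reading comes with each control period).
- get_image(name): name is "scene" or "side" or "wrist"; returns a dict with "pixels" (384x512x3 uint8, red, green, blue), "fx", "fy", "cx", "cy" (pixels), "eye" and "orientation" of the camera in the world; the wrist camera has in their place "tool_from_camera" (4x4, takes a point from camera to tool coordinates, whose origin is the TCP and whose axes are the tool frame's). Camera axes: x right, y down, z forward; pixel columns grow to the right and rows downward; lengths in m; the calibration is good to about 2 mm. A picture is of the moment at which its call begins: read the wrist's pose just before it. There is no depth.
- job_done(): hands the job in, once; it reports no verdict.
The state is a dict: "time": time; "joint_positions": joint angles; "dq": joint speeds; "effort": joint torques, N m; "position": TCP position; "orientation": TCP orientation; "ft_force": force on the tool from outside, world axes, zero at the start; "moment": the same for the moment, N m; "opening": finger opening in m.
Only numpy, scipy, OpenCV 4.12 (cv2) and the standard library are available. Lean on these libraries where they do the work, as an engineer would, in place of code of your own. Each camera call takes 0.05 s, during which the arm holds its last target. There are 200 camera calls.

## Working session

There is one attempt and no reset: what is moved stays moved. The work goes in short steps, Python scripts to look and compute and a tool call to move; the robot and the scene stay as the last step left them, time stands still between calls to the robot, and variables do not carry over. Pictures are saved under pics/ and viewed, about 8 in all and at most 12, crops included, and the job is handed in when it is done.

Besides the shell and the picture viewer there is one more tool, called after ">>>" as name([rows], argument=value, ...), one row to a line, values as JSON. arm_command: Moves the arm, as the interface text tells. Its arguments: {"type":"object","properties":{"moves":{"type":"array","items":{"type":"object","properties":{"travel":{"type":"array","items":{"type":"number"}},"rotation":{"type":"array","items":{"type":"number"}},"jaw":{"type":"number"}}}},"force":{"type":"number"}},"required":["moves"]}

```bash
mkdir -p pics; ls
python3 - <<'E'
from workcell import *
import cv2,numpy as np
s=sense();print(s)
for n in("scene","side"):
    d=get_image(n);cv2.imwrite(f"pics/{n}0.png",d["pixels"][:,:,::-1]);np.save(f"{n}0.npy",d,allow_pickle=True)
    print({k:v for k,v in d.items() if k!="pixels"})
E
```

```text
pics
{'time': 0.0, 'joint_positions': array([ 1.16620982,  0.38387274,  0.04383522,  1.59956264, -0.01791445,
        1.16119491, -0.04992577]), 'dq': array([ 0.00143283, -0.00052139,  0.0003213 ,  0.00101474, -0.00021267,
       -0.00033249, -0.00061445]), 'effort': array([ 2.56991252e-04, -4.33463144e+01,  1.02466062e+00, -2.49513388e+01,
        1.05270487e-02,  1.15568275e-02,  1.31240682e-05]), 'position': array([ 0.19603318, -0.61881253,  0.25186797]), 'orientation': array([ 0.98178719,  1.34114171, -0.97937196]), 'ft_force': array([-0.02109581,  0.51429931,  0.70486267]), 'moment': array([-0.03902087, -0.04693027,  0.01076488]), 'opening': 0.08551454830392582}
{'fx': 365.6252472138172, 'fy': 365.6252472138172, 'cx': 255.02115076538726, 'cy': 191.95818035273422, 'eye': array([ 0.9410859 , -0.56414088,  1.12747709]), 'orientation': array([-2.44123058, -0.77721095,  0.2454951 ])}
{'fx': 496.41293310938795, 'fy': 496.41293310938795, 'cx': 258.1788530808383, 'cy': 192.2647425733233, 'eye': array([-0.07971518,  0.65435501,  1.21909325]), 'orientation': array([-1.00555083,  2.55871055, -0.92730665])}
```

View pics/scene0.png

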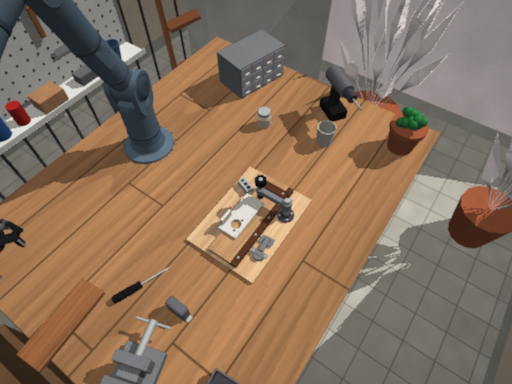

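View pics/side0.png

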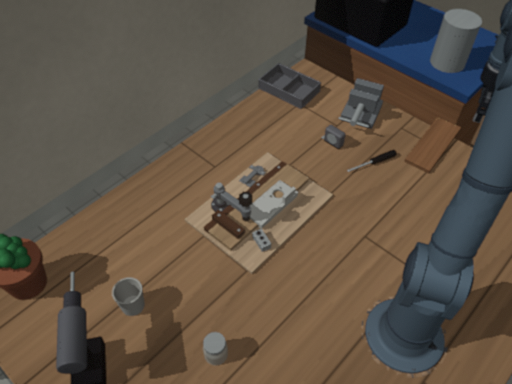

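The scene picture shows the jig centred near (250,222) px, with the knob at (261,181). In the side picture the jig is near (262,210), with the knob at (245,199). I'll enlarge both and project the key points.

```bash
cat > h.py <<'E'
import numpy as np,cv2
from scipy.spatial.transform import Rotation as R
def cam(d,s=None):
    if "eye" in d: return np.array(d["eye"]),R.from_rotvec(d["orientation"]).as_matrix()
    T=np.eye(4);T[:3,:3]=R.from_rotvec(s["orientation"]).as_matrix();T[:3,3]=s["position"]
    T=T@d["tool_from_camera"];return T[:3,3],T[:3,:3]
def ray(d,u,v,s=None):
    e,M=cam(d,s);r=M@[(u-d["cx"])/d["fx"],(v-d["cy"])/d["fy"],1];return e,r/np.linalg.norm(r)
def plane(d,u,v,z,s=None):
    e,r=ray(d,u,v,s);return e+r*(z-e[2])/r[2]
def proj(d,p,s=None):
    e,M=cam(d,s);c=M.T@(np.array(p)-e);return np.array([d["cx"]+d["fx"]*c[0]/c[2],d["cy"]+d["fy"]*c[1]/c[2]])
def tri(a,b):
    A=np.zeros((3,3));q=np.zeros(3)
    for e,r in(a,b):
        P=np.eye(3)-np.outer(r,r);A+=P;q+=P@e
    return np.linalg.solve(A,q)
E
python3 - <<'E'
from h import *
S=np.load("scene0.npy",allow_pickle=True).item();D=np.load("side0.npy",allow_pickle=True).item()
print(plane(S,250,222,.012),plane(D,262,210,.012),tri(ray(S,261,181),ray(D,245,199)))
a=cv2.resize(S["pixels"][160:285,180:320],None,fx=4,fy=4,interpolation=2)
b=cv2.resize(D["pixels"][150:275,180:340],None,fx=4,fy=4,interpolation=2)
cv2.imwrite("pics/c1.png",a[:,:,::-1]);cv2.imwrite("pics/c2.png",b[:,:,::-1])
E
```

```text
[ 0.55599148 -0.060832    0.012     ] [ 0.53506139 -0.04360736  0.012     ] [0.53499065 0.03199197 0.13449265]
```

View pics/c1.png

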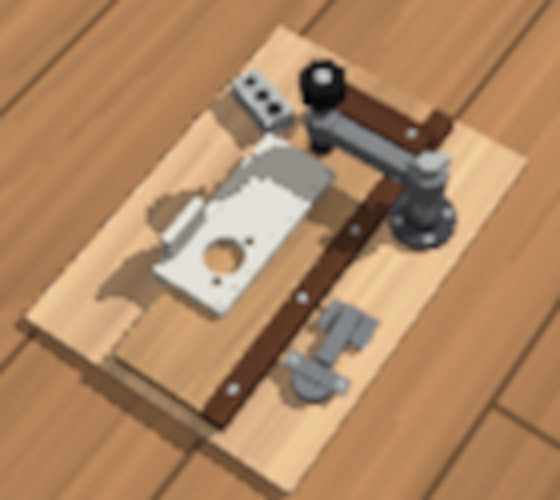

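Run:
```python
from h import *
S=np.load("scene0.npy",allow_pickle=True).item()
f=lambda u,v,z:plane(S,180+(u-1.5)/4,160+(v-1.5)/4,z)
B=[f(*p,.012) for p in((280,25),(525,160),(290,490),(25,318))]
T=[f(*p,.040) for p in((155,267),(222,313),(335,175),(270,135))]
for X in(B,T):
    for p in X: print(p.round(4))
    for i in range(4):
        e=X[(i+1)%4]-X[i];print(np.linalg.norm(e).round(4),np.degrees(np.arctan2(e[1],e[0])).round(1))
    print(np.mean(X,0))
print("grip",f(187,222,.072),"knob",f(323,85,.135), "stop front top?",f(345,95,.052))
```

```text
[0.4086 0.1407 0.012 ]
[0.6822 0.1426 0.012 ]
[ 0.689  -0.2335  0.012 ]
[ 0.4171 -0.2406  0.012 ]
0.2736 0.4
0.3762 -89.0
0.272 -178.5
0.3815 91.3
[ 0.54924428 -0.04770737  0.012     ]
[ 0.4882 -0.149   0.04  ]
[ 0.5607 -0.1509  0.04  ]
[0.5601 0.0147 0.04  ]
[0.4883 0.0161 0.04  ]
0.0725 -1.5
0.1656 90.2
0.0719 178.9
0.1651 -90.0
[ 0.52431222 -0.06726782  0.04      ]
grip [ 0.49660686 -0.11219587  0.072     ] knob [0.53430466 0.03192458 0.135     ] stop front top? [0.52293663 0.0840819  0.052     ]
```

View pics/c2.png

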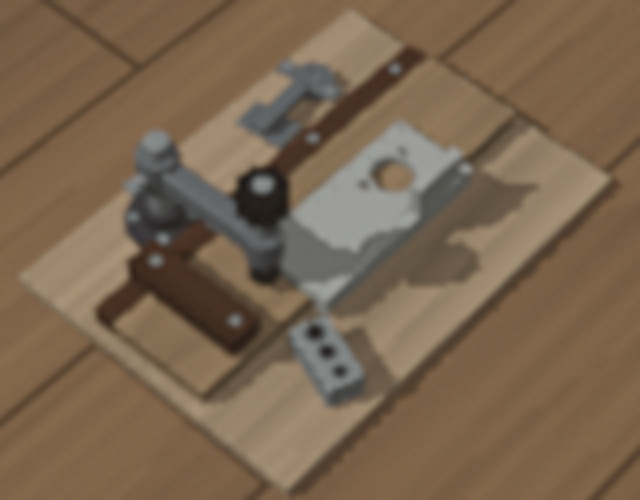

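Run:
```python
from h import *
M=R.from_rotvec([0.98178719,1.34114171,-0.97937196]).as_matrix();print(M.round(3))
t=np.array([[0,0,1],[0,1,0],[-1,0,0]])
print((R.from_matrix(t)*R.from_matrix(M).inv()).as_rotvec(degrees=True))
t2=t@np.diag([1,-1,-1]);print((R.from_matrix(t2)*R.from_matrix(M).inv()).as_rotvec(degrees=True))
```

```text
[[-0.001  0.953  0.302]
 [ 0.002  0.302 -0.953]
 [-1.    -0.    -0.003]]
[-0.08918714 -0.13539799 72.41967694]
[-1.47261850e-01  9.70019102e-02 -1.07580207e+02]
```

>>> arm_command([
  {"travel": [0.294, 0.52, 0.02], "rotation": [0, 0, 72.4], "jaw": 0},
  {"travel": [0.294, 0.52, 0.02], "rotation": [0, 0, 72.4], "jaw": 0},
  {"travel": [0.294, 0.52, 0.02], "rotation": [0, 0, 72.4], "jaw": 0},
  {"travel": [0.294, 0.52, 0.02], "rotation": [0, 0, 72.4], "jaw": 0},
  {"travel": [0.294, 0.52, 0.02], "rotation": [0, 0, 72.4], "jaw": 0},
])

```text
time: 0.52
position: [0.2991, -0.4363, 0.2597]
orientation: [0.496, 1.514, -0.495]
ft_force: [1.2, -0.4, -0.2]
opening: 0.0855
```

>>> arm_command([
  {"travel": [0.192, 0.337, 0.011], "rotation": [0, 0, 36.6], "jaw": 0},
  {"travel": [0.192, 0.337, 0.011], "rotation": [0, 0, 36.6], "jaw": 0},
  {"travel": [0.192, 0.337, 0.011], "rotation": [0, 0, 36.6], "jaw": 0},
  {"travel": [0.192, 0.337, 0.011], "rotation": [0, 0, 36.6], "jaw": 0},
  {"travel": [0.192, 0.337, 0.011], "rotation": [0, 0, 36.6], "jaw": 0},
])

```text
time: 0.93
position: [0.402, -0.2554, 0.2659]
orientation: [0.006, 1.571, -0.006]
ft_force: [0.5, 0.1, 0.4]
opening: 0.0857
```

>>> arm_command([
  {"travel": [0.09, 0.154, 0.005], "rotation": [0, 0, 0.8], "jaw": 0},
  {"travel": [0.09, 0.154, 0.005], "rotation": [0, 0, 0.8], "jaw": 0},
  {"travel": [0.09, 0.154, 0.005], "rotation": [0, 0, 0.8], "jaw": 0},
  {"travel": [0.09, 0.154, 0.005], "rotation": [0, 0, 0.8], "jaw": 0},
  {"travel": [0.09, 0.154, 0.005], "rotation": [0, 0, 0.8], "jaw": 0},
])

```text
time: 1.35
position: [0.4946, -0.0951, 0.2717]
orientation: [-0.005, 1.568, 0.011]
ft_force: [1.0, 0.4, -0.1]
opening: 0.0853
```

Run:
```python
from workcell import *
from h import *
s=sense();d=get_image("wrist");d["s"]=s
np.save("w1.npy",d,allow_pickle=True)
print(s["position"],s["orientation"],s["joint_positions"],d["tool_from_camera"],d["fx"])
cv2.imwrite("pics/w1.png",cv2.resize(d["pixels"],(768,576),interpolation=2)[:,:,::-1])
```

```text
[ 0.49461286 -0.09512687  0.27168095] [-0.00524796  1.56795522  0.01133459] [ 0.61437858  0.12229324 -0.53532686  1.90186378  0.06423335  1.13272419
  0.06576671] [[-2.36788226e-04 -2.84639199e-01  9.58634691e-01 -1.20415401e-01]
 [ 7.64060066e-06 -9.58634718e-01 -2.84639205e-01  7.22327477e-02]
 [ 9.99999972e-01 -6.00746675e-05  2.29168229e-04 -1.65933344e-03]
 [ 0.00000000e+00  0.00000000e+00  0.00000000e+00  1.00000000e+00]] 301.0303839256343
```

View pics/w1.png

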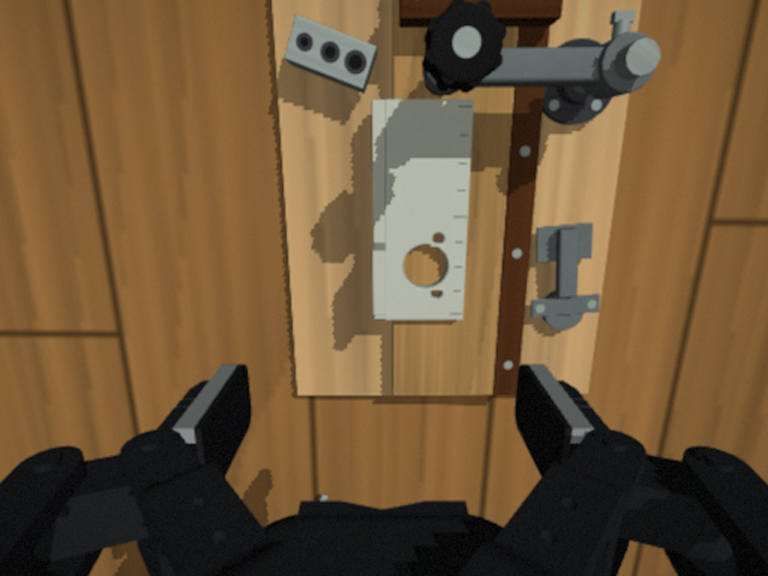

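Wrist view (768×576 px): the template's corners are about (373,99), (473,98), (463,320) and (373,319). The grip's end is near (378,247), the knob cap at (467,42), and the stile's front edge runs at u≈390 below the template.

Run:
```python
from h import *
d=np.load("w1.npy",allow_pickle=True).item();s=d["s"]
f=lambda u,v,z:plane(d,(u+.5)/1.5-.5,(v+.5)/1.5-.5,z,s).round(4)
for n,u,v,z in [("tTR",473,98,.04),("tBR",463,320,.04),("tBL",373,319,.04),("tTL",373,99,.04),("gripend top",372,247,.072),("gripend bot",384,247,.04),
 ("bBL",297,396,.012),("bBR",590,396,.012),("bTL",272,0,.012),("bTR",640,0,.012),("stile front",393,326,.03),("stile front",391,394,.03),("knobcap",467,42,.148),("stop bottom",480,22,.03),("stop top L",401,20,.052),("stop top R",560,19,.052)]: print(n,f(u,v,z))
S=np.load("scene0.npy",allow_pickle=True).item()
g=d["pixels"].astype(int)
m=((g.min(2)>150)&(g.max(2)-g.min(2)<35)).astype(np.uint8)
print([list(np.flatnonzero(m[r,240:320])[[0,-1]]+240) for r in range(110,212,10)])
c1=lambda u,v,z:plane(S,180+(u-1.5)/4,160+(v-1.5)/4,z)
print("grip ends scene",c1(165,238,.072),c1(203,200,.072))
a=cv2.resize(g[60:220,230:330].astype(np.uint8),None,fx=5,fy=3.75,interpolation=2);cv2.imwrite("pics/w1c.png",a[:,:,::-1])
```

```text
tTR [0.5579 0.0177 0.04  ]
tBR [ 0.561  -0.1533  0.04  ]
tBL [ 0.4863 -0.1532  0.04  ]
tTL [0.4855 0.0162 0.04  ]
gripend top [ 0.4858 -0.0863  0.072 ]
gripend bot [ 0.4947 -0.0925  0.04  ]
bBL [ 0.4145 -0.2414  0.012 ]
bBR [ 0.6913 -0.2389  0.012 ]
bTL [0.4101 0.0865 0.012 ]
bTR [0.6824 0.0896 0.012 ]
stile front [ 0.5033 -0.1631  0.03  ]
stile front [ 0.5026 -0.2283  0.03  ]
knobcap [0.5331 0.0303 0.148 ]
stop bottom [0.5614 0.0692 0.03  ]
stop top L [0.5042 0.0641 0.052 ]
stop top R [0.6107 0.0659 0.052 ]
[[np.int64(270), np.int64(312)], [np.int64(264), np.int64(312)], [np.int64(264), np.int64(311)], [np.int64(257), np.int64(311)], [np.int64(250), np.int64(310)], [np.int64(250), np.int64(310)], [np.int64(249), np.int64(309)], [np.int64(249), np.int64(309)], [np.int64(249), np.int64(308)], [np.int64(249), np.int64(308)], [np.int64(251), np.int64(307)]]
grip ends scene [ 0.49115695 -0.13495202  0.072     ] [ 0.49438039 -0.08733298  0.072     ]
```

View pics/w1c.png

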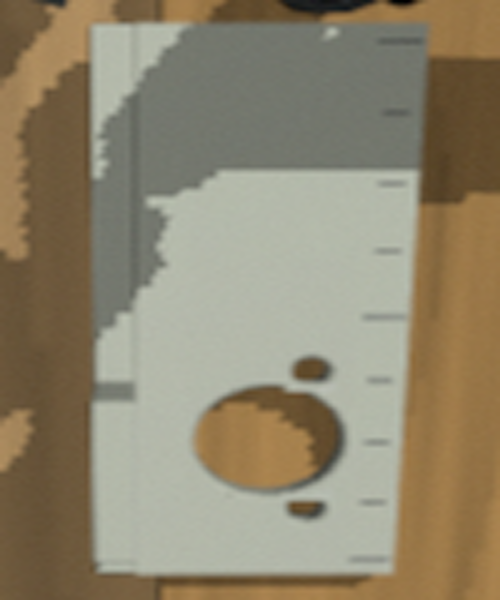

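>>> arm_command([
  {"travel": [-0.002, -0.015, -0.04], "rotation": [0, 0, 1], "jaw": 0.3},
  {"travel": [-0.002, -0.015, -0.08], "rotation": [0, 0, 1], "jaw": 0.3},
  {"travel": [-0.002, -0.015, -0.12], "rotation": [0, 0, 1], "jaw": 0.3},
  {"travel": [-0.002, -0.015, -0.14], "rotation": [0, 0, 1], "jaw": 0.3},
  {"travel": [-0.002, -0.015, -0.14], "rotation": [0, 0, 1], "jaw": 0.3},
])

```text
time: 1.82
position: [0.4841, -0.1184, 0.1254]
orientation: [-0.01, 1.583, 0.016]
ft_force: [-0.4, 0.9, -0.6]
opening: 0.0599
```

```bash
cat > st.py <<'E'
from workcell import *
from h import *
s=sense();M=R.from_rotvec(s["orientation"]).as_matrix()
print(s["time"],s["position"].round(4),"toolz",M[:,2].round(3),"x",M[:,0].round(3),"q7",s["joint_positions"].round(2),"F",s["ft_force"].round(1),"M",s["moment"].round(2),s["opening"])
E
python3 st.py
```

```text
1.8167 [ 0.4841 -0.1184  0.1254] toolz [ 1.     0.017 -0.013] x [-0.013  0.003 -1.   ] q7 [ 0.59  0.31 -0.49  2.03  0.19  0.85  0.01] F [-0.4  0.9 -0.6] M [-0.02  0.05  0.03] 0.05989705610595651
```

>>> arm_command([
  {"travel": [0.004, 0.004, -0.02], "jaw": 0.3},
  {"travel": [0.004, 0.004, -0.03], "jaw": 0.3},
  {"travel": [0.004, 0.004, -0.03], "jaw": 0.3},
  {"travel": [0.004, 0.004, -0.03], "jaw": 0.3},
  {"travel": [0.004, 0.004, -0.03], "jaw": 0.3},
])

```text
$.moves[0]: bad value
```

```bash
python3 st.py
```

```text
1.8167 [ 0.4841 -0.1184  0.1254] toolz [ 1.     0.017 -0.013] x [-0.013  0.003 -1.   ] q7 [ 0.59  0.31 -0.49  2.03  0.19  0.85  0.01] F [-0.4  0.9 -0.6] M [-0.02  0.05  0.03] 0.05989705610595651
```

>>> arm_command([
  {"travel": [0.004, 0.004, -0.02], "rotation": [0, 0, 0], "jaw": 0.3},
  {"travel": [0.004, 0.004, -0.03], "rotation": [0, 0, 0], "jaw": 0.3},
  {"travel": [0.004, 0.004, -0.03], "rotation": [0, 0, 0], "jaw": 0.3},
  {"travel": [0.004, 0.004, -0.03], "rotation": [0, 0, 0], "jaw": 0.3},
  {"travel": [0.004, 0.004, -0.03], "rotation": [0, 0, 0], "jaw": 0.3},
])

```text
time: 2.23
position: [0.4947, -0.115, 0.1025]
orientation: [-0.014, 1.569, 0.013]
ft_force: [0.0, -0.2, 0.5]
opening: 0.0598
```

```bash
python3 st.py
python3 - <<'E'
from workcell import *
from h import *
s=sense();d=get_image("wrist");d["s"]=s
np.save("w2.npy",d,allow_pickle=True)
cv2.imwrite("pics/w2.png",d["pixels"][:,:,::-1])
for p in((.4863,-.0868,.072),(.496,-.0868,.072),(.487,-.137,.072),(.497,-.137,.072)):print(proj(d,p,s))
E
```

```text
2.2333 [ 0.4947 -0.115   0.1025] toolz [1.    0.017 0.002] x [ 0.002 -0.001 -1.   ] q7 [ 0.57  0.36 -0.48  2.03  0.23  0.8  -0.03] F [ 0.  -0.2  0.5] M [-0.   -0.06 -0.01] 0.059798430930312625
[242.73089627 190.35340292]
[261.30885833 190.6467814 ]
[243.47529046 274.96581025]
[261.02696332 275.2086896 ]
```

View pics/w2.png

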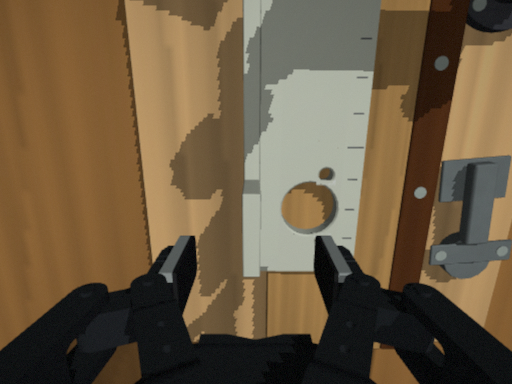

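The wrist picture has the grip at u 243–260, v 193–276, within 2–3 px of my prediction, so I'm descending.

>>> arm_command([
  {"travel": [-0.0035, 0.002, -0.02], "rotation": [0, 0, 0], "jaw": 0.3},
  {"travel": [-0.0035, 0.002, -0.035], "rotation": [0, 0, 0], "jaw": 0.3},
  {"travel": [-0.0035, 0.002, -0.035], "rotation": [0, 0, 0], "jaw": 0.3},
  {"travel": [-0.0035, 0.002, -0.035], "rotation": [0, 0, 0], "jaw": 0.3},
  {"travel": [-0.0035, 0.002, -0.035], "rotation": [0, 0, 0], "jaw": 0.3},
])

```text
time: 2.7
position: [0.4914, -0.1127, 0.0674]
orientation: [-0.014, 1.569, 0.013]
ft_force: [-0.3, -0.3, 0.9]
opening: 0.0602
```

```bash
python3 st.py
```

```text
2.7 [ 0.4914 -0.1127  0.0674] toolz [1.    0.017 0.002] x [ 0.002 -0.001 -1.   ] q7 [ 0.55  0.41 -0.46  2.06  0.27  0.73 -0.06] F [-0.3 -0.3  0.9] M [-0.01 -0.01  0.01] 0.06023954207342753
```

>>> arm_command([
  {"travel": [0, 0, 0], "rotation": [0, 0, 0], "jaw": 1},
  {"travel": [0, 0, 0], "rotation": [0, 0, 0], "jaw": 1},
  {"travel": [0, 0, 0], "rotation": [0, 0, 0], "jaw": 1},
  {"travel": [0, 0, 0], "rotation": [0, 0, 0], "jaw": 1},
  {"travel": [0, 0, 0], "rotation": [0, 0, 0], "jaw": 1},
], force=40)

```text
time: 3.12
position: [0.4915, -0.1127, 0.0669]
orientation: [-0.014, 1.568, 0.013]
ft_force: [-0.4, -0.2, 4.2]
opening: 0.0092
```

>>> arm_command([
  {"travel": [0.001, 0, 0], "rotation": [0, 0, 0], "jaw": 1},
  {"travel": [0.002, 0, 0], "rotation": [0, 0, 0], "jaw": 1},
  {"travel": [0.003, 0, 0], "rotation": [0, 0, 0], "jaw": 1},
  {"travel": [0.004, 0, 0], "rotation": [0, 0, 0], "jaw": 1},
  {"travel": [0.004, 0, 0], "rotation": [0, 0, 0], "jaw": 1},
])

```text
time: 3.53
position: [0.4919, -0.1127, 0.067]
orientation: [-0.014, 1.578, 0.013]
ft_force: [-8.1, 0.6, 15.3]
opening: 0.0093
```

```bash
python3 st.py
```

```text
3.5333 [ 0.4919 -0.1127  0.067 ] toolz [ 1.     0.017 -0.007] x [-0.007 -0.001 -1.   ] q7 [ 0.54  0.42 -0.46  2.05  0.27  0.74 -0.07] F [-8.1  0.6 15.3] M [ 0.15  1.57 -0.01] 0.009320340771876726
```

>>> arm_command([
  {"travel": [0, 0, 0.0005], "rotation": [0, 0, 0], "jaw": 1},
  {"travel": [0, 0, 0.001], "rotation": [0, 0, 0], "jaw": 1},
  {"travel": [0.001, 0, 0.0015], "rotation": [0, 0, 0], "jaw": 1},
  {"travel": [0.002, 0, 0.0015], "rotation": [0, 0, 0], "jaw": 1},
  {"travel": [0.002, 0, 0.0015], "rotation": [0, 0, 0], "jaw": 1},
])

```text
time: 3.95
position: [0.4967, -0.1123, 0.0674]
orientation: [-0.014, 1.57, 0.014]
ft_force: [0.6, 0.3, -0.6]
opening: 0.0091
```

```bash
python3 st.py
```

```text
3.95 [ 0.4967 -0.1123  0.0674] toolz [1.    0.018 0.   ] x [ 0.  0. -1.] q7 [ 0.54  0.42 -0.46  2.05  0.27  0.73 -0.07] F [ 0.6  0.3 -0.6] M [-0.11  0.04  0.02] 0.0090906015601116
```

>>> arm_command([
  {"travel": [0.001, 0, 0], "rotation": [0, 0, 0], "jaw": 1},
  {"travel": [0.002, 0, 0], "rotation": [0, 0, 0], "jaw": 1},
  {"travel": [0.002, 0, 0], "rotation": [0, 0, 0], "jaw": 1},
])

```text
time: 4.2
position: [0.4985, -0.1124, 0.0674]
orientation: [-0.014, 1.571, 0.014]
ft_force: [0.2, -0.4, -2.1]
opening: 0.0091
```

```bash
python3 st.py
```

```text
4.2 [ 0.4985 -0.1124  0.0674] toolz [ 1.     0.018 -0.   ] x [-0.  0. -1.] q7 [ 0.54  0.42 -0.46  2.04  0.27  0.74 -0.07] F [ 0.2 -0.4 -2.1] M [-0.1   0.06  0.07] 0.009056560158029902
```

>>> arm_command([
  {"travel": [0.001, 0, -0.0003], "rotation": [0, 0, 0], "jaw": 1},
  {"travel": [0.002, 0, -0.0005], "rotation": [0, 0, 0], "jaw": 1},
  {"travel": [0.003, 0, -0.0005], "rotation": [0, 0, 0], "jaw": 1},
  {"travel": [0.003, 0, -0.0005], "rotation": [0, 0, 0], "jaw": 1},
])

```text
time: 4.53
position: [0.4989, -0.1124, 0.0671]
orientation: [-0.014, 1.577, 0.013]
ft_force: [-6.2, 0.9, 6.9]
opening: 0.0092
```

```bash
python3 st.py
```

```text
4.5333 [ 0.4989 -0.1124  0.0671] toolz [ 1.     0.017 -0.006] x [-0.006 -0.    -1.   ] q7 [ 0.54  0.43 -0.45  2.04  0.27  0.74 -0.07] F [-6.2  0.9  6.9] M [0.1  1.32 0.08] 0.009168491673443491
```

>>> arm_command([
  {"travel": [-0.001, 0.008, 0.0004], "rotation": [0, 0, 0], "jaw": 1},
  {"travel": [-0.001, 0.016, 0.0004], "rotation": [0, 0, 0], "jaw": 1},
  {"travel": [-0.001, 0.024, 0.0004], "rotation": [0, 0, 0], "jaw": 1},
  {"travel": [-0.001, 0.032, 0.0004], "rotation": [0, 0, 0], "jaw": 1},
  {"travel": [-0.001, 0.04, 0.0004], "rotation": [0, 0, 0], "jaw": 1},
])

```text
time: 4.95
position: [0.4983, -0.0752, 0.0671]
orientation: [-0.015, 1.576, 0.009]
ft_force: [-4.4, -5.6, 1.6]
opening: 0.0094
```

```bash
python3 st.py
```

```text
4.95 [ 0.4983 -0.0752  0.0671] toolz [ 1.     0.016 -0.005] x [-0.005 -0.004 -1.   ] q7 [ 0.47  0.42 -0.46  2.05  0.28  0.74 -0.15] F [-4.4 -5.6  1.6] M [-0.83  0.97  0.1 ] 0.00937112051773454
```

>>> arm_command([
  {"travel": [0, 0.003, 0], "rotation": [0, 0, 0], "jaw": 1},
  {"travel": [0, 0.006, 0], "rotation": [0, 0, 0], "jaw": 1},
  {"travel": [0, 0.009, 0], "rotation": [0, 0, 0], "jaw": 1},
  {"travel": [0, 0.011, 0], "rotation": [0, 0, 0], "jaw": 1},
  {"travel": [0, 0.011, 0], "rotation": [0, 0, 0], "jaw": 1},
])

```text
time: 5.37
position: [0.4981, -0.0642, 0.0672]
orientation: [-0.016, 1.576, 0.01]
ft_force: [-4.4, -4.6, 2.6]
opening: 0.009
```

```bash
python3 st.py
```

```text
5.3667 [ 0.4981 -0.0642  0.0672] toolz [ 1.     0.016 -0.005] x [-0.005 -0.004 -1.   ] q7 [ 0.46  0.41 -0.47  2.06  0.28  0.73 -0.17] F [-4.4 -4.6  2.6] M [-0.78  1.04  0.14] 0.00903862754407005
```

>>> arm_command([
  {"travel": [0, 0.001, 0], "rotation": [0, 0, 0], "jaw": 1},
  {"travel": [0, 0.002, 0], "rotation": [0, 0, 0], "jaw": 1},
  {"travel": [0, 0.003, 0], "rotation": [0, 0, 0], "jaw": 1},
  {"travel": [0, 0.004, 0], "rotation": [0, 0, 0], "jaw": 1},
  {"travel": [0, 0.004, 0], "rotation": [0, 0, 0], "jaw": 1},
])

```text
time: 5.78
position: [0.4981, -0.0638, 0.0673]
orientation: [-0.017, 1.576, 0.005]
ft_force: [-4.8, -10.1, 4.3]
opening: 0.0095
```

```bash
python3 st.py
```

```text
5.7833 [ 0.4981 -0.0638  0.0673] toolz [ 1.     0.014 -0.006] x [-0.005 -0.008 -1.   ] q7 [ 0.45  0.41 -0.47  2.06  0.28  0.74 -0.18] F [ -4.8 -10.1   4.3] M [-1.77  1.02  0.19] 0.009474361556705795
```

>>> arm_command([
  {"travel": [-0.001, -0.002, 0], "rotation": [0, 0, 0], "jaw": 1},
  {"travel": [-0.002, -0.003, 0], "rotation": [0, 0, 0], "jaw": 1},
  {"travel": [-0.002, -0.003, 0], "rotation": [0, 0, 0], "jaw": 0.35},
  {"travel": [-0.002, -0.003, 0], "rotation": [0, 0, 0], "jaw": 0.35},
  {"travel": [-0.002, -0.003, 0], "rotation": [0, 0, 0], "jaw": 0.35},
])

```text
time: 6.2
position: [0.4994, -0.0592, 0.068]
orientation: [-0.014, 1.569, 0.015]
ft_force: [1.2, 1.3, 0.5]
opening: 0.0449
```

>>> arm_command([
  {"travel": [0, 0, 0.04], "rotation": [0, 0, 0], "jaw": 0.35},
  {"travel": [0, 0, 0.08], "rotation": [0, 0, 0], "jaw": 0.2},
  {"travel": [0, 0, 0.12], "rotation": [0, 0, 0], "jaw": 0},
  {"travel": [0, 0, 0.15], "rotation": [0, 0, 0], "jaw": 0},
  {"travel": [0, 0, 0.15], "rotation": [0, 0, 0], "jaw": 0},
])

```text
time: 6.62
position: [0.5043, -0.0591, 0.2253]
orientation: [-0.017, 1.555, 0.014]
ft_force: [1.7, -0.1, 0.2]
opening: 0.0852
```

```bash
python3 st.py;  python3 - <<'E'
from workcell import *
from h import *
s=sense();d=get_image("wrist");d["s"]=s
np.save("w3.npy",d,allow_pickle=True)
cv2.imwrite("pics/w3.png",cv2.resize(d["pixels"],(768,576),interpolation=2)[:,:,::-1])
E
```

```text
6.6167 [ 0.5043 -0.0591  0.2253] toolz [1.    0.019 0.015] x [ 0.016 -0.002 -1.   ] q7 [ 0.54  0.18 -0.55  1.95  0.11  1.03 -0.04] F [ 1.7 -0.1  0.2] M [-0.01 -0.04  0.01] 0.08524461807160193
```

View pics/w3.png

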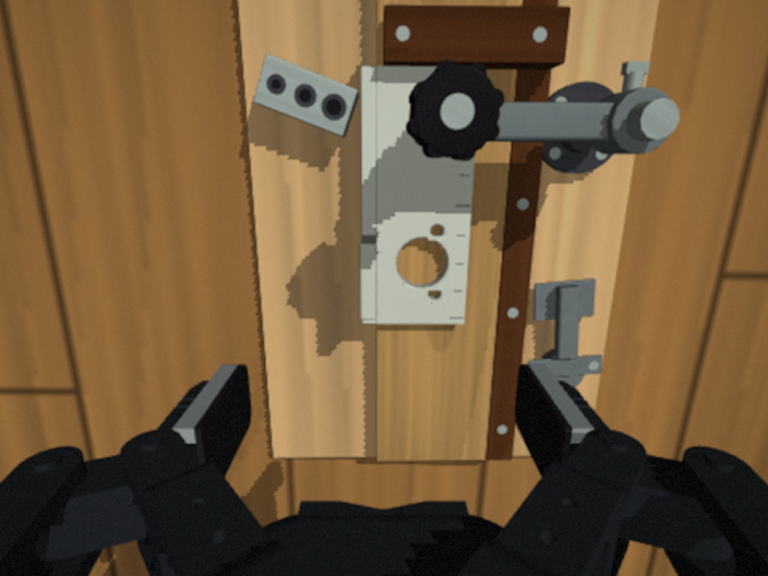

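Template end (v≈66) meets the batten (v≈65). The plate's lip step at u≈377 lines up with the stile's edge at u≈377. I'll check the numbers next.

Run:
```python
from h import *
d=np.load("w3.npy",allow_pickle=True).item();s=d["s"]
f=lambda u,v,z:plane(d,(u+.5)/1.5-.5,(v+.5)/1.5-.5,z,s).round(4)
for n,u,v,z in [("tTL",361,66,.04),("tBL",361,323,.04),("tBR",464,324,.04),("tR",473,190,.04),("edge",377,330,.03),("edge",377,455,.03),("stop edge bottom-ish top",385,62,.052),("stop R",560,69,.052),("knob",457,111,.148),("knob0",457,111,.144),("bBL",275,458,.012),("bTL",236,0,.012)]: print(n,f(u,v,z))
```

```text
tTL [0.4898 0.0644 0.04  ]
tBL [ 0.4907 -0.1045  0.04  ]
tBR [ 0.5654 -0.1043  0.04  ]
tR [ 0.5647 -0.009   0.04  ]
edge [ 0.5025 -0.1138  0.03  ]
edge [ 0.5042 -0.2238  0.03  ]
stop edge bottom-ish top [0.5043 0.0649 0.052 ]
stop R [0.6086 0.0634 0.052 ]
knob [0.5325 0.0305 0.148 ]
knob0 [0.5332 0.0308 0.144 ]
bBL [ 0.4163 -0.2411  0.012 ]
bTL [0.4082 0.106  0.012 ]
```

>>> arm_command([
  {"travel": [0.006, 0.018, 0], "rotation": [0, 0, 7], "jaw": 0},
  {"travel": [0.012, 0.036, 0], "rotation": [0, 0, 14], "jaw": 0},
  {"travel": [0.018, 0.054, 0], "rotation": [0, 0, 21], "jaw": 0},
  {"travel": [0.024, 0.072, 0], "rotation": [0, 0, 28], "jaw": 0},
  {"travel": [0.03, 0.09, 0], "rotation": [0, 0, 35], "jaw": 0},
])

```text
time: 7.08
position: [0.5276, 0.0312, 0.216]
orientation: [-0.497, 1.515, 0.499]
ft_force: [0.7, 0.5, -0.7]
opening: 0.0853
```

>>> arm_command([
  {"travel": [0, 0, 0], "rotation": [0, 0, 7], "jaw": 0},
  {"travel": [0, 0, 0], "rotation": [0, 0, 14], "jaw": 0},
  {"travel": [0, 0, 0], "rotation": [0, 0, 21], "jaw": 0},
  {"travel": [0, 0, 0], "rotation": [0, 0, 28], "jaw": 0},
  {"travel": [0, 0, 0], "rotation": [0, 0, 35], "jaw": 0},
])

```text
time: 7.5
position: [0.5274, 0.0306, 0.2159]
orientation: [-0.966, 1.347, 0.97]
ft_force: [-0.9, -0.6, -0.4]
opening: 0.0855
```

```bash
python3 st.py
```

```text
7.5 [0.5274 0.0306 0.2159] toolz [0.318 0.948 0.   ] x [-0.003  0.001 -1.   ] q7 [ 0.54  0.28 -0.76  1.89  0.22  1.05  0.93] F [-0.9 -0.6 -0.4] M [-0.04 -0.04 -0.01] 0.08545576912545466
```

>>> arm_command([
  {"travel": [0.002, 0, 0], "rotation": [0, 0, 7], "jaw": 0},
  {"travel": [0.0055, 0, 0], "rotation": [0, 0, 14], "jaw": 0},
  {"travel": [0.0055, 0, 0], "rotation": [0, 0, 21], "jaw": 0},
  {"travel": [0.0055, 0, 0], "rotation": [0, 0, 28], "jaw": 0},
  {"travel": [0.0055, 0, 0], "rotation": [0, 0, 35], "jaw": 0},
])

```text
time: 7.92
position: [0.533, 0.0305, 0.216]
orientation: [-1.415, 1.06, 1.42]
ft_force: [1.2, -0.2, 0.6]
opening: 0.0858
```

>>> arm_command([
  {"travel": [0, 0, 0], "rotation": [0, 0, 7], "jaw": 0},
  {"travel": [0, 0, 0], "rotation": [0, 0, 14], "jaw": 0},
  {"travel": [0, 0, 0], "rotation": [0, 0, 21], "jaw": 0},
  {"travel": [0, 0, 0], "rotation": [0, 0, 28], "jaw": 0},
  {"travel": [0, 0, 0], "rotation": [0, 0, 35], "jaw": 0},
])

```text
time: 8.33
position: [0.5329, 0.0304, 0.2161]
orientation: [-1.83, 0.641, 1.835]
ft_force: [-0.1, 0.8, 0.7]
opening: 0.0856
```

```bash
python3 st.py;  python3 - <<'E'
from workcell import *
from h import *
s=sense();d=get_image("wrist");d["s"]=s
np.save("w4.npy",d,allow_pickle=True)
g=d["pixels"]
cv2.imwrite("pics/w4.png",g[:,:,::-1])
for z in(.122,.135,.148):print(proj(d,(.533,.031,z),s))
E
```

```text
8.3333 [0.5329 0.0304 0.2161] toolz [-0.782  0.623  0.002] x [-0.002  0.001 -1.   ] q7 [ 0.7   0.36 -0.97  1.88  0.33  1.08  2.07] F [-0.1  0.8  0.7] M [0.01 0.02 0.  ] 0.08557009663372128
[253.54129598 205.23816999]
[253.4981923  211.19750086]
[253.44976253 217.8931943 ]
```

View pics/w4.png

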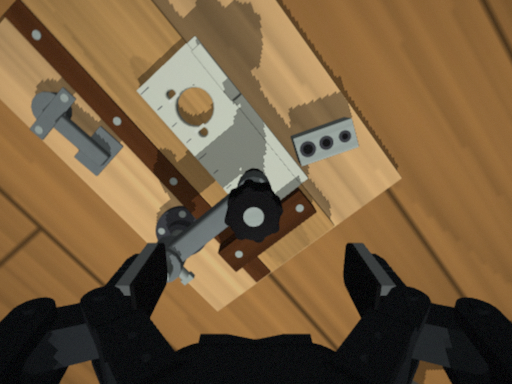

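The knob cap is at (254,216), against (253,218) predicted, so I'm descending on it.

>>> arm_command([
  {"travel": [0, 0.0005, -0.025], "rotation": [0, 0, 7], "jaw": 0},
  {"travel": [0, 0.0005, -0.05], "rotation": [0, 0, 14], "jaw": 0},
  {"travel": [0, 0.0005, -0.07], "rotation": [0, 0, 18], "jaw": 0},
  {"travel": [0, 0.0005, -0.079], "rotation": [0, 0, 18], "jaw": 0},
  {"travel": [0, 0.0005, -0.079], "rotation": [0, 0, 18], "jaw": 0},
])

```text
time: 8.8
position: [0.5312, 0.0302, 0.1354]
orientation: [-2.013, 0.377, 2.027]
ft_force: [-0.5, -0.1, 0.4]
opening: 0.0853
```

```bash
python3 st.py
```

```text
8.8 [0.5312 0.0302 0.1354] toolz [-0.933  0.361  0.007] x [-0.007  0.001 -1.   ] q7 [ 0.67  0.49 -0.96  1.94  0.48  0.97  2.25] F [-0.5 -0.1  0.4] M [-0.03  0.02  0.  ] 0.08529884923692466
```

>>> arm_command([
  {"travel": [0.0005, 0.0003, 0.001], "rotation": [0, 0, 0], "jaw": 0.2},
  {"travel": [0.0005, 0.0003, 0.001], "rotation": [0, 0, 0], "jaw": 1},
  {"travel": [0.0005, 0.0003, 0.001], "rotation": [0, 0, 0], "jaw": 1},
  {"travel": [0.0005, 0.0003, 0.001], "rotation": [0, 0, 0], "jaw": 1},
  {"travel": [0.0005, 0.0003, 0.001], "rotation": [0, 0, 0], "jaw": 1},
], force=60)

```text
time: 9.22
position: [0.5347, 0.031, 0.1413]
orientation: [-2.022, 0.376, 2.02]
ft_force: [-2.6, 0.2, 5.7]
opening: 0.0385
```

```bash
python3 st.py
```

```text
9.2167 [0.5347 0.031  0.1413] toolz [-0.933  0.359 -0.001] x [ 0.001 -0.    -1.   ] q7 [ 0.67  0.49 -0.96  1.93  0.48  0.97  2.25] F [-2.6  0.2  5.7] M [ 0.04  0.47 -0.07] 0.03850617590579114
```

>>> arm_command([
  {"travel": [0, 0, -0.0001], "rotation": [0, 0, -6], "jaw": 1},
  {"travel": [0, 0, -0.0002], "rotation": [0, 0, -12], "jaw": 1},
  {"travel": [0, 0, -0.0004], "rotation": [0, 0, -18], "jaw": 1},
  {"travel": [0, 0, -0.0005], "rotation": [0, 0, -24], "jaw": 1},
  {"travel": [0, 0, -0.0005], "rotation": [0, 0, -24], "jaw": 1},
])

```text
time: 9.63
position: [0.5348, 0.031, 0.1407]
orientation: [-1.76, 0.731, 1.757]
ft_force: [-2.9, 0.4, 6.3]
opening: 0.0383
```

```bash
cat > st2.py <<'E'
from workcell import *
from h import *
s=sense();M=R.from_rotvec(s["orientation"]).as_matrix()
print(round(s["time"],2),s["position"].round(4),"yaw",np.degrees(np.arctan2(M[1,2],M[0,2])).round(2),"q7",s["joint_positions"][6].round(2),"F",s["ft_force"].round(1),"M",s["moment"].round(3),s["opening"].round(4))
E
python3 st2.py
```

```text
Traceback (most recent call last):
  File "st2.py", line 4, in <module>
    print(round(s["time"],2),s["position"].round(4),"yaw",np.degrees(np.arctan2(M[1,2],M[0,2])).round(2),"q7",s["joint_positions"][6].round(2),"F",s["ft_force"].round(1),"M",s["moment"].round(3),s["opening"].round(4))
                                                                                                                                                                                                   ^^^^^^^^^^^^^^^^^^
AttributeError: 'float' object has no attribute 'round'
```

```bash
sed -i 's/s\["opening"\].round(4)/round(s["opening"],4)/' st2.py; python3 st2.py
```

```text
9.63 [0.5348 0.031  0.1407] yaw 134.88 q7 1.88 F [-2.9  0.4  6.3] M [ 0.089  0.529 -0.11 ] 0.0383
```

>>> arm_command([
  {"travel": [0, 0, -0.0001], "rotation": [0, 0, -6], "jaw": 1},
  {"travel": [0, 0, -0.0002], "rotation": [0, 0, -12], "jaw": 1},
  {"travel": [0, 0, -0.0004], "rotation": [0, 0, -18], "jaw": 1},
  {"travel": [0, 0, -0.0005], "rotation": [0, 0, -24], "jaw": 1},
  {"travel": [0, 0, -0.0005], "rotation": [0, 0, -24], "jaw": 1},
])

```text
time: 10.05
position: [0.5349, 0.0309, 0.1401]
orientation: [-1.475, 1.013, 1.472]
ft_force: [-2.3, 1.1, 6.6]
opening: 0.0387
```

```bash
python3 st2.py
```

```text
10.05 [0.5349 0.0309 0.1401] yaw 110.95 q7 1.5 F [-2.3  1.1  6.6] M [ 0.127  0.519 -0.081] 0.0387
```

>>> arm_command([
  {"travel": [0, 0, -0.0001], "rotation": [0, 0, -6], "jaw": 1},
  {"travel": [0, 0, -0.0002], "rotation": [0, 0, -12], "jaw": 1},
  {"travel": [0, 0, -0.0004], "rotation": [0, 0, -18], "jaw": 1},
  {"travel": [0, 0, -0.0005], "rotation": [0, 0, -24], "jaw": 1},
  {"travel": [0, 0, -0.0005], "rotation": [0, 0, -24], "jaw": 1},
])

```text
time: 10.47
position: [0.5349, 0.0308, 0.1396]
orientation: [-1.171, 1.233, 1.169]
ft_force: [-2.1, -0.2, 6.7]
opening: 0.0382
```

```bash
python3 st2.py
```

```text
10.47 [0.5349 0.0308 0.1396] yaw 86.96 q7 1.12 F [-2.1 -0.2  6.7] M [ 0.056  0.584 -0.088] 0.0382
```

>>> arm_command([
  {"travel": [0, 0, -0.0001], "rotation": [0, 0, -6], "jaw": 1},
  {"travel": [0, 0, -0.0002], "rotation": [0, 0, -12], "jaw": 1},
  {"travel": [0, 0, -0.0004], "rotation": [0, 0, -18], "jaw": 1},
  {"travel": [0, 0, -0.0005], "rotation": [0, 0, -24], "jaw": 1},
  {"travel": [0, 0, -0.0005], "rotation": [0, 0, -24], "jaw": 1},
])

```text
time: 10.88
position: [0.5349, 0.0307, 0.1395]
orientation: [-0.856, 1.396, 0.854]
ft_force: [-2.5, 0.4, 7.5]
opening: 0.0383
```

```bash
python3 st2.py
```

```text
10.88 [0.5349 0.0307 0.1395] yaw 62.96 q7 0.74 F [-2.5  0.4  7.5] M [-0.068  0.763 -0.153] 0.0383
```

>>> arm_command([
  {"travel": [0, 0, 0.001], "rotation": [0, 0, 0], "jaw": 1},
  {"travel": [0, 0, 0.002], "rotation": [0, 0, 0], "jaw": 1},
  {"travel": [0, 0, 0.002], "rotation": [0, 0, 0], "jaw": 1},
  {"travel": [0, 0, 0.002], "rotation": [0, 0, 0], "jaw": 1},
])

```text
time: 11.22
position: [0.5347, 0.0306, 0.1396]
orientation: [-0.856, 1.395, 0.856]
ft_force: [-0.5, 0.8, -0.8]
opening: 0.0382
```

```bash
python3 st2.py
```

```text
11.22 [0.5347 0.0306 0.1396] yaw 63.07 q7 0.74 F [-0.5  0.8 -0.8] M [ 0.205 -0.136  0.014] 0.0382
```

>>> arm_command([
  {"travel": [0, 0, 0], "rotation": [0, 0, -6], "jaw": 1},
  {"travel": [0, 0, 0], "rotation": [0, 0, -12], "jaw": 1},
  {"travel": [0, 0, 0], "rotation": [0, 0, -12], "jaw": 1},
])

```text
time: 11.47
position: [0.5347, 0.0306, 0.1396]
orientation: [-0.694, 1.456, 0.694]
ft_force: [1.3, 1.6, -1.0]
opening: 0.0384
```

```bash
python3 st2.py
```

```text
11.47 [0.5347 0.0306 0.1396] yaw 50.93 q7 0.55 F [ 1.3  1.6 -1. ] M [ 0.226 -0.208 -0.098] 0.0384
```

>>> arm_command([
  {"travel": [0, 0, 0], "rotation": [0, 0, -6], "jaw": 1},
  {"travel": [0, 0, 0], "rotation": [0, 0, -12], "jaw": 1},
  {"travel": [0, 0, 0], "rotation": [0, 0, -12], "jaw": 1},
])

```text
time: 11.72
position: [0.5347, 0.0306, 0.1395]
orientation: [-0.533, 1.503, 0.534]
ft_force: [0.9, 1.4, -1.3]
opening: 0.0386
```

```bash
python3 st2.py
```

```text
11.72 [0.5347 0.0306 0.1395] yaw 39.06 q7 0.36 F [ 0.9  1.4 -1.3] M [ 0.236 -0.162 -0.147] 0.0386
```

>>> arm_command([
  {"travel": [0, 0, 0], "rotation": [0, 0, -6], "jaw": 1},
  {"travel": [0, 0, 0], "rotation": [0, 0, -12], "jaw": 1},
  {"travel": [0, 0, 0], "rotation": [0, 0, -12], "jaw": 1},
])

```text
time: 11.97
position: [0.5347, 0.0306, 0.1395]
orientation: [-0.371, 1.538, 0.372]
ft_force: [2.8, 1.3, -1.3]
opening: 0.0381
```

```bash
python3 st2.py
```

```text
11.97 [0.5347 0.0306 0.1395] yaw 27.15 q7 0.16 F [ 2.8  1.3 -1.3] M [ 0.232 -0.198 -0.138] 0.0381
```

>>> arm_command([
  {"travel": [0, 0, 0], "rotation": [0, 0, -6], "jaw": 1},
  {"travel": [0, 0, 0], "rotation": [0, 0, -12], "jaw": 1},
  {"travel": [0, 0, 0], "rotation": [0, 0, -12], "jaw": 1},
])

```text
time: 12.22
position: [0.5346, 0.0306, 0.1395]
orientation: [-0.208, 1.56, 0.209]
ft_force: [1.5, 1.0, -1.1]
opening: 0.0382
```

```bash
python3 st2.py
```

```text
12.22 [0.5346 0.0306 0.1395] yaw 15.22 q7 -0.03 F [ 1.5  1.  -1.1] M [ 0.228 -0.255 -0.172] 0.0382
```

>>> arm_command([
  {"travel": [0, 0, 0], "rotation": [0, 0, -6], "jaw": 1},
  {"travel": [0, 0, 0], "rotation": [0, 0, -12], "jaw": 1},
  {"travel": [0, 0, 0], "rotation": [0, 0, -12], "jaw": 1},
])

```text
time: 12.47
position: [0.5346, 0.0306, 0.1395]
orientation: [-0.044, 1.57, 0.045]
ft_force: [0.8, 0.7, -1.5]
opening: 0.0384
```

```bash
python3 st2.py
```

```text
12.47 [0.5346 0.0306 0.1395] yaw 3.26 q7 -0.23 F [ 0.8  0.7 -1.5] M [ 0.277 -0.296 -0.062] 0.0384
```

>>> arm_command([
  {"travel": [0, 0, 0], "rotation": [0, 0, 0], "jaw": 1},
])

```text
time: 12.55
position: [0.5346, 0.0305, 0.1395]
orientation: [-0.045, 1.57, 0.046]
ft_force: [1.2, 1.2, -1.8]
opening: 0.0383
```

```bash
sed -i '$a print("eff",s["effort"].round(3)[[0,2,4,6]],"q",s["joint_positions"].round(3))' st2.py
python3 - <<'E'
from workcell import *
for i in range(6):
    s=sense();print(s["time"],s["moment"].round(3),s["ft_force"].round(1),s["effort"].round(3)); get_image("wrist")
E
```

```text
12.55 [ 0.312 -0.299 -0.044] [ 1.2  1.2 -1.8] [  0.478 -36.076  -2.539 -20.383   0.268   0.585   0.038]
12.6 [ 0.377 -0.322  0.037] [ 0.6  1.7 -1.4] [ 6.7600e-01 -3.6098e+01 -2.3920e+00 -2.0391e+01  2.0800e-01  6.1200e-01
 -3.0000e-02]
12.65 [ 0.236 -0.314  0.124] [ 2.   1.3 -1.3] [  0.778 -36.127  -2.335 -20.385   0.182   0.643  -0.059]
12.7 [ 0.304 -0.385  0.111] [ 1.3  2.  -1.6] [  0.824 -36.167  -2.319 -20.37    0.18    0.676  -0.066]
12.75 [ 0.364 -0.449  0.152] [ 1.6  1.7 -1.5] [  0.871 -36.211  -2.297 -20.357   0.179   0.71   -0.079]
12.8 [ 0.327 -0.468  0.096] [ 2.3  2.  -2.8] [  0.912 -36.256  -2.273 -20.345   0.178   0.744  -0.092]
```

>>> arm_command([
  {"travel": [0, 0, 0], "rotation": [0, 0, -3], "jaw": 1},
  {"travel": [0, 0, 0], "rotation": [0, 0, -6], "jaw": 1},
])

```text
time: 13.02
position: [0.5346, 0.0305, 0.1395]
orientation: [0.041, 1.57, -0.041]
ft_force: [2.4, 1.6, -2.9]
opening: 0.0383
```

```bash
python3 st2.py
python3 - <<'E'
from workcell import *
for i in range(4):
    s=sense();print(s["time"],s["moment"].round(3),s["ft_force"].round(1),s["effort"].round(3)); get_image("wrist")
E
```

```text
13.02 [0.5346 0.0305 0.1395] yaw -3.0 q7 -0.33 F [ 2.4  1.6 -2.9] M [ 0.368 -0.429  0.221] 0.0383
eff [ 1.487 -2.16   0.105  0.139] q [ 0.227  0.337 -0.414  1.952  0.173  0.885 -0.329]
13.0167 [ 0.368 -0.429  0.221] [ 2.4  1.6 -2.9] [  1.487 -36.323  -2.16  -20.378   0.105   0.765   0.139]
13.0667 [ 0.383 -0.511  0.108] [ 2.1  1.1 -3.3] [  0.8   -36.451  -2.179 -20.346   0.188   0.805  -0.169]
13.1167 [ 0.303 -0.507  0.006] [ 2.6  1.7 -2.5] [  0.759 -36.523  -2.187 -20.299   0.273   0.836  -0.148]
13.1667 [ 0.449 -0.562 -0.033] [ 2.7  2.2 -3. ] [ 7.9500e-01 -3.6554e+01 -2.1660e+00 -2.0288e+01  3.0300e-01  8.6500e-01
 -1.0000e-03]
```

>>> arm_command([
  {"travel": [0, 0, 0], "rotation": [0, 0, -2], "jaw": 1},
  {"travel": [0, 0, 0], "rotation": [0, 0, -4], "jaw": 1},
  {"travel": [0, 0, 0], "rotation": [0, 0, -6], "jaw": 1},
  {"travel": [0, 0, 0], "rotation": [0, 0, -8], "jaw": 1},
])

```text
time: 13.55
position: [0.5345, 0.0305, 0.1395]
orientation: [0.15, 1.565, -0.15]
ft_force: [2.6, 1.7, -2.1]
opening: 0.0384
```

```bash
python3 st2.py
```

```text
13.55 [0.5345 0.0305 0.1395] yaw -10.93 q7 -0.46 F [ 2.6  1.7 -2.1] M [ 0.322 -0.435  0.244] 0.0384
eff [ 1.39  -1.805  0.108 -0.017] q [ 0.206  0.334 -0.39   1.953  0.162  0.884 -0.459]
```

>>> arm_command([
  {"travel": [0, 0, 0.002], "rotation": [0, 0, 0], "jaw": 1},
  {"travel": [0, 0, 0.004], "rotation": [0, 0, 0], "jaw": 1},
  {"travel": [0, 0, 0.004], "rotation": [0, 0, 0], "jaw": 1},
])

```text
time: 13.8
position: [0.5342, 0.0305, 0.1397]
orientation: [0.151, 1.565, -0.148]
ft_force: [10.6, 3.0, -24.4]
opening: 0.0382
```

```bash
python3 -c "
from workcell import *
s=sense();print(s['position'].round(5),s['ft_force'].round(2),s['moment'].round(3))"
```

```text
[0.53421 0.03047 0.13971] [ 10.59   2.99 -24.37] [ 5.82e-01 -2.38e+00 -2.00e-03]
```

>>> arm_command([
  {"travel": [0, 0, 0.002], "rotation": [0, 0, 0], "jaw": 1},
  {"travel": [0, 0, 0.004], "rotation": [0, 0, 0], "jaw": 1},
  {"travel": [0, 0, 0.004], "rotation": [0, 0, 0], "jaw": 1},
])

```text
time: 14.05
position: [0.5339, 0.0304, 0.1402]
orientation: [0.152, 1.564, -0.146]
ft_force: [18.4, 4.8, -43.6]
opening: 0.0382
```

```bash
python3 -c "
from workcell import *
s=sense();print(s['position'].round(5),s['ft_force'].round(2),s['moment'].round(3))"
```

```text
[0.53392 0.03041 0.14019] [ 18.39   4.83 -43.6 ] [ 0.778 -4.097 -0.029]
```

>>> arm_command([
  {"travel": [0, 0, -0.003], "rotation": [0, 0, 0], "jaw": 1},
  {"travel": [0, 0, -0.006], "rotation": [0, 0, 0], "jaw": 1},
  {"travel": [0, 0, -0.008], "rotation": [0, 0, 0], "jaw": 1},
  {"travel": [0, 0, -0.0085], "rotation": [0, 0, 0], "jaw": 1},
  {"travel": [0, 0, -0.0085], "rotation": [0, 0, 0], "jaw": 1},
])

```text
time: 14.47
position: [0.5345, 0.0305, 0.1395]
orientation: [0.15, 1.565, -0.15]
ft_force: [2.2, 1.5, -0.6]
opening: 0.0384
```

```bash
python3 -c "
from workcell import *
s=sense();print(s['position'].round(5),s['ft_force'].round(2),s['moment'].round(3))"
```

```text
[0.53445 0.03054 0.13953] [ 2.16  1.5  -0.65] [ 0.495 -0.233  0.066]
```

>>> arm_command([
  {"travel": [0, 0, 0], "rotation": [0, 0, -4], "jaw": 1},
  {"travel": [0, 0, 0], "rotation": [0, 0, -8], "jaw": 1},
  {"travel": [0, 0, 0], "rotation": [0, 0, -12], "jaw": 1},
  {"travel": [0, 0, 0], "rotation": [0, 0, -16], "jaw": 1},
])

```text
time: 14.8
position: [0.5345, 0.0306, 0.1395]
orientation: [0.37, 1.538, -0.37]
ft_force: [1.3, 2.0, -1.0]
opening: 0.0378
```

```bash
python3 st2.py
```

```text
14.8 [0.5345 0.0306 0.1395] yaw -27.06 q7 -0.72 F [ 1.3  2.  -1. ] M [ 0.493 -0.325  0.395] 0.0378
eff [ 1.803 -1.229  0.194  0.183] q [ 0.163  0.328 -0.341  1.956  0.141  0.88  -0.724]
```

>>> arm_command([
  {"travel": [0, 0, 0.002], "rotation": [0, 0, 0], "jaw": 1},
  {"travel": [0, 0, 0.004], "rotation": [0, 0, 0], "jaw": 1},
  {"travel": [0, 0, 0.004], "rotation": [0, 0, 0], "jaw": 1},
], force=80)

```text
time: 15.05
position: [0.5342, 0.0305, 0.1398]
orientation: [0.37, 1.538, -0.367]
ft_force: [10.1, 3.1, -21.5]
opening: 0.0377
```

```bash
cat > p.py <<'E'
from workcell import *
s=sense();print(s['position'].round(5),s['ft_force'].round(2),s['moment'].round(3))
E
python3 p.py
```

```text
[0.5342  0.03046 0.13977] [ 10.06   3.11 -21.53] [ 0.617 -2.247 -0.099]
```

>>> arm_command([
  {"travel": [0, 0, 0.001], "rotation": [0, 0, 0], "jaw": 1},
  {"travel": [0, 0, 0.002], "rotation": [0, 0, 0], "jaw": 1},
  {"travel": [0, 0, 0.002], "rotation": [0, 0, 0], "jaw": 1},
])

```text
time: 15.3
position: [0.5341, 0.0304, 0.1398]
orientation: [0.37, 1.538, -0.366]
ft_force: [14.1, 4.4, -32.1]
opening: 0.0379
```

```bash
python3 p.py
```

```text
[0.53411 0.03041 0.13984] [ 14.12   4.37 -32.13] [ 7.090e-01 -3.116e+00 -3.000e-03]
```

>>> arm_command([
  {"travel": [0, 0, 0.001], "rotation": [0, 0, 0], "jaw": 1},
  {"travel": [0, 0, 0.002], "rotation": [0, 0, 0], "jaw": 1},
  {"travel": [0, 0, 0.002], "rotation": [0, 0, 0], "jaw": 1},
])

```text
time: 15.55
position: [0.5339, 0.0304, 0.14]
orientation: [0.37, 1.538, -0.365]
ft_force: [17.2, 4.4, -40.8]
opening: 0.0376
```

```bash
python3 p.py
```

```text
[0.53388 0.03041 0.13996] [ 17.2    4.39 -40.78] [ 0.759 -3.903 -0.046]
```

>>> arm_command([
  {"travel": [0, 0, 0.001], "rotation": [0, 0, 0], "jaw": 1},
  {"travel": [0, 0, 0.002], "rotation": [0, 0, 0], "jaw": 1},
  {"travel": [0, 0, 0.002], "rotation": [0, 0, 0], "jaw": 1},
])

```text
time: 15.8
position: [0.5337, 0.0303, 0.1403]
orientation: [0.371, 1.538, -0.365]
ft_force: [21.3, 4.2, -49.6]
opening: 0.0371
```

```bash
python3 p.py
```

```text
[0.53374 0.03032 0.14033] [ 21.34   4.24 -49.57] [ 0.839 -4.734 -0.045]
```

>>> arm_command([
  {"travel": [0, 0, -0.003], "rotation": [0, 0, 0], "jaw": 1},
  {"travel": [0, 0, -0.006], "rotation": [0, 0, 0], "jaw": 1},
  {"travel": [0, 0, -0.009], "rotation": [0, 0, 0], "jaw": 1},
  {"travel": [0, 0, -0.01], "rotation": [0, 0, 0], "jaw": 1},
  {"travel": [0, 0, -0.01], "rotation": [0, 0, 0], "jaw": 1},
])

```text
time: 16.22
position: [0.5344, 0.0306, 0.1396]
orientation: [0.369, 1.539, -0.369]
ft_force: [2.2, 2.9, 0.5]
opening: 0.0377
```

```bash
python3 p.py
```

```text
[0.53441 0.03056 0.13963] [2.22 2.92 0.53] [ 0.599 -0.079  0.08 ]
```

>>> arm_command([
  {"travel": [0, 0, 0], "rotation": [0, 0, -4], "jaw": 1},
  {"travel": [0, 0, 0], "rotation": [0, 0, -8], "jaw": 1},
  {"travel": [0, 0, 0], "rotation": [0, 0, -12], "jaw": 1},
  {"travel": [0, 0, 0], "rotation": [0, 0, -14], "jaw": 1},
])

```text
time: 16.55
position: [0.5345, 0.0306, 0.1396]
orientation: [0.56, 1.496, -0.56]
ft_force: [2.2, 2.7, -0.4]
opening: 0.0373
```

```bash
python3 st2.py
```

```text
16.55 [0.5345 0.0306 0.1396] yaw -41.01 q7 -0.95 F [ 2.2  2.7 -0.4] M [ 0.502 -0.266  0.311] 0.0373
eff [ 1.646 -0.545  0.25  -0.25 ] q [ 0.127  0.323 -0.3    1.958  0.123  0.877 -0.952]
```

>>> arm_command([
  {"travel": [0, 0, 0.003], "rotation": [0, 0, 0], "jaw": 1},
  {"travel": [0, 0, 0.0065], "rotation": [0, 0, 0], "jaw": 1},
  {"travel": [0, 0, 0.0065], "rotation": [0, 0, 0], "jaw": 1},
])

```text
time: 16.8
position: [0.534, 0.0304, 0.1399]
orientation: [0.561, 1.496, -0.556]
ft_force: [16.1, 4.0, -34.8]
opening: 0.038
```

```bash
python3 p.py
```

```text
[0.53395 0.03042 0.13988] [ 16.07   3.95 -34.8 ] [ 0.779 -3.312  0.047]
```

>>> arm_command([
  {"travel": [0, 0, 0.001], "rotation": [0, 0, 0], "jaw": 1},
  {"travel": [0, 0, 0.002], "rotation": [0, 0, 0], "jaw": 1},
  {"travel": [0, 0, 0.002], "rotation": [0, 0, 0], "jaw": 1},
])

```text
time: 17.05
position: [0.5338, 0.0304, 0.1399]
orientation: [0.561, 1.497, -0.556]
ft_force: [18.9, 3.7, -43.8]
opening: 0.0377
```

```bash
python3 p.py
```

```text
[0.5338  0.03039 0.13993] [ 18.94   3.7  -43.8 ] [ 0.834 -4.132  0.042]
```

>>> arm_command([
  {"travel": [0, 0, 0.001], "rotation": [0, 0, 0], "jaw": 1},
  {"travel": [0, 0, 0.002], "rotation": [0, 0, 0], "jaw": 1},
  {"travel": [0, 0, 0.002], "rotation": [0, 0, 0], "jaw": 1},
])

```text
time: 17.3
position: [0.5337, 0.0304, 0.1402]
orientation: [0.561, 1.497, -0.555]
ft_force: [22.1, 5.2, -52.5]
opening: 0.0377
```

```bash
python3 p.py
```

```text
[0.53367 0.03037 0.14018] [ 22.05   5.21 -52.52] [ 0.912 -4.94   0.066]
```

>>> arm_command([
  {"travel": [0, 0, 0.001], "rotation": [0, 0, 0], "jaw": 1},
  {"travel": [0, 0, 0.002], "rotation": [0, 0, 0], "jaw": 1},
  {"travel": [0, 0, 0.002], "rotation": [0, 0, 0], "jaw": 1},
])

```text
time: 17.55
position: [0.5335, 0.0303, 0.1406]
orientation: [0.561, 1.497, -0.555]
ft_force: [25.3, 5.2, -60.4]
opening: 0.038
```

```bash
python3 p.py
```

```text
[0.53354 0.0303  0.14063] [ 25.32   5.23 -60.45] [ 0.896 -5.632 -0.015]
```

>>> arm_command([
  {"travel": [0, 0, -0.003], "rotation": [0, 0, 0], "jaw": 1},
  {"travel": [0, 0, -0.006], "rotation": [0, 0, 0], "jaw": 1},
  {"travel": [0, 0, -0.009], "rotation": [0, 0, 0], "jaw": 1},
  {"travel": [0, 0, -0.012], "rotation": [0, 0, 0], "jaw": 1},
  {"travel": [0, 0, -0.0125], "rotation": [0, 0, 0], "jaw": 1},
])

```text
time: 17.97
position: [0.5345, 0.0306, 0.1396]
orientation: [0.559, 1.498, -0.559]
ft_force: [0.2, 1.6, 2.6]
opening: 0.0375
```

>>> arm_command([
  {"travel": [-0.0005, 0, 0], "rotation": [0, 0, 0], "jaw": 1},
  {"travel": [-0.001, 0, 0], "rotation": [0, 0, 0], "jaw": 0},
  {"travel": [-0.001, 0, 0], "rotation": [0, 0, 0], "jaw": 0},
  {"travel": [-0.001, 0, 0], "rotation": [0, 0, 0], "jaw": 0},
  {"travel": [-0.001, 0, 0], "rotation": [0, 0, 0], "jaw": 0},
])

```text
time: 18.38
position: [0.5328, 0.0294, 0.139]
orientation: [0.559, 1.498, -0.562]
ft_force: [0.5, 0.0, -0.3]
opening: 0.0833
```

```bash
python3 st2.py
```

```text
18.38 [0.5328 0.0294 0.139 ] yaw -41.05 q7 -0.95 F [ 0.5  0.  -0.3] M [ 0.008 -0.038 -0.016] 0.0833
eff [-0.011 -1.889  0.014  0.   ] q [ 0.129  0.322 -0.299  1.961  0.123  0.878 -0.951]
```

Released. Lifting clear, back to about the earlier viewing pose, for a last check.

>>> arm_command([
  {"travel": [0, 0, 0.03], "rotation": [0, 0, 0], "jaw": 0},
  {"travel": [0, 0, 0.06], "rotation": [0, 0, 0], "jaw": 0},
  {"travel": [-0.01, -0.03, 0.086], "rotation": [0, 0, 7], "jaw": 0},
  {"travel": [-0.02, -0.06, 0.086], "rotation": [0, 0, 14], "jaw": 0},
  {"travel": [-0.03, -0.09, 0.086], "rotation": [0, 0, 21], "jaw": 0},
])

```text
time: 18.8
position: [0.5052, -0.0589, 0.2279]
orientation: [0.276, 1.548, -0.277]
ft_force: [-0.7, -0.7, -0.4]
opening: 0.0854
```

>>> arm_command([
  {"travel": [0, 0, 0], "rotation": [0, 0, 7], "jaw": 0},
  {"travel": [0, 0, 0], "rotation": [0, 0, 14], "jaw": 0},
  {"travel": [0, 0, 0], "rotation": [0, 0, 21], "jaw": 0},
  {"travel": [0, 0, 0], "rotation": [0, 0, 21], "jaw": 0},
  {"travel": [0, 0, 0], "rotation": [0, 0, 21], "jaw": 0},
])

```text
time: 19.22
position: [0.5036, -0.0585, 0.225]
orientation: [-0.002, 1.571, 0.002]
ft_force: [-0.4, -0.3, -0.2]
opening: 0.0858
```

```bash
python3 st2.py;  python3 - <<'E'
from workcell import *
from h import *
s=sense();d=get_image("wrist");d["s"]=s
np.save("w5.npy",d,allow_pickle=True)
cv2.imwrite("pics/w5.png",cv2.resize(d["pixels"],(768,576),interpolation=2)[:,:,::-1])
w=np.load("w3.npy",allow_pickle=True).item()
for z,p in((.04,(.4898,.0644)),(.04,(.4907,-.1045)),(.04,(.5654,-.1043)),(.03,(.5025,-.1138)),(.052,(.5043,.0649))):
    print((proj(d,(*p,z),s)*1.5+.25).round(1))
E
```

```text
19.22 [ 0.5036 -0.0585  0.225 ] yaw 0.14 q7 -0.02 F [-0.4 -0.3 -0.2] M [-0.018 -0.018  0.021] 0.0858
eff [ 0.167 -1.041  0.019  0.094] q [ 0.337  0.162 -0.328  1.952  0.061  1.037 -0.016]
[363.5  68.3]
[367.  324.6]
[470.3 324.6]
[383.3 331.4]
[387.2  63.7]
```

View pics/w5.png

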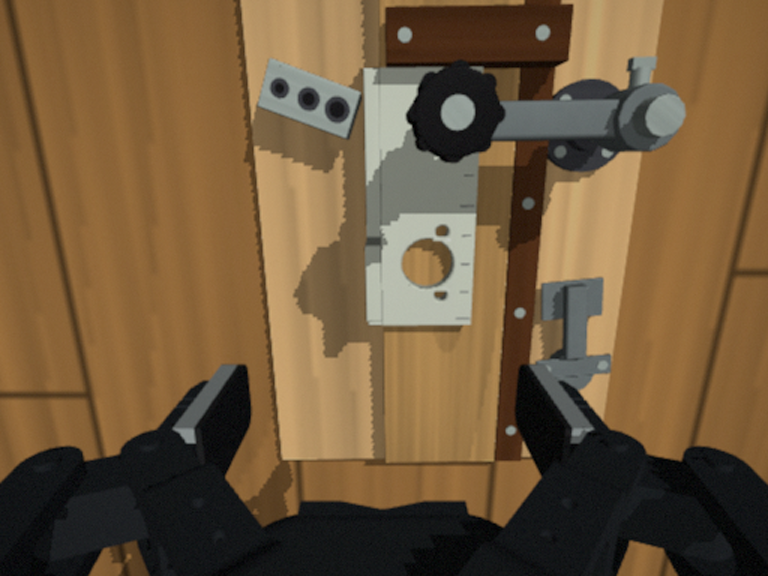

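The template's corners at (364,67), (367,325) and (471,325) are within about 1 px of where it sat before clamping, flush with the batten and the stile edge. The drill guide and hinge haven't moved. Handing in.

```bash
python3 -c "
from workcell import *
print(job_done())"
```

```text
the job is handed in; nothing more can be done
None
```

I slid the template home, tightened the clamp to about a quarter turn past touching, let go and handed the job in at about 19 s. No verdict was reported.

**Template:** The last wrist image shows its end at the stop batten and its lip within about 1 mm of the stile's front edge. It did not shift during clamping (about 1 px). The drill guide and hinge had not moved. I did not look again at the cup, jar, tape measure and screwdriver, but the arm never went near them.

**Clamp force:** My checks agree less well here, though all fall within the 38–62 N window. I tested the force by pulling up on the gripped knob until the foot began to lift.

| Check | Force on the template |
|---|---|
| Pull test, last of three | about 43–49 N (the earlier two, at lower settings, rose in step with the knob) |
| Height at which the knob stopped sinking | about 58 N |
| Moving torque, scaled from a reading just before the last 14° | about 45 N |

- **Torque readings:** they were noisy, and the final one (0.31 N m) came in lower than expected. I did not rely on it.
- **Touch point:** my downward push of about 7 N on the knob while turning made the foot touch early. I took that push off and allowed for it before adding the last part of the turn.

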